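Raise the presser arm and poise the dispenser over the crystal

TASK

Get the infrared spectrometer ready for a drop of sample: first swing its presser arm fully up, off the crystal. Then take the thicker of the two dispensers out of the rack, carry it over the glassware without disturbing anything (leave the slim dispenser in its hole), and hold it upright and still with its nozzle centred over the crystal and about a centimetre above it, never touching the spectrometer with it. The program finishes while the gripper still holds the dispenser hovering there: do not put it down or let go.

Things in the scene. Friction and masses are not known exactly. Their poses are not given: they have to be found in the camera images.
- crystal (a point): Target: top centre of the round black crystal (16 mm across) in a 60 mm steel disc, on the fixed low white spectrometer (260 x 160 mm, deck 60 mm high) at the robot's right. 63 mm above the bench. z up; x level, from crystal to hinge post (away from the robot, within 0.3 rad); y parallel to the hinge. The body reaches from 70 mm on the -x side to 190 mm on the +x side of this point.
- hinge (a point): Centre of the presser arm's hinge pin: 130 mm from the crystal along the crystal's +x and 22 mm higher. The pin lies along y of crystal. Its aluminium post is 44 mm wide in y, 34 mm in x, and ends 16 mm above the pin.
- presser (a joint): Presser arm angle, rad. 0: arm level, reaching from the hinge 136 mm towards -x, its steel foot on the crystal. Grows as the arm swings up and back to its stop at 1.5, nearly upright (fully up: above 1.2). Starts at 0 to 0.3. Stiff hinge: the arm stays where it is left; lifting it by its cross bar takes 2 to 3 N. Arm 16 mm wide, 12 mm thick.
- bar_left (a point): Middle of the free left (+y) half of the arm's cross bar: round steel, 10 mm thick, 90 mm long, along y across the top of the arm, 95 mm from the hinge along the arm and 18 mm above its centre line. 26 mm from the arm's middle; 43 mm above the deck when level. Pinch it from above, fingers in front and behind, and follow an arc about the hinge; the bar turns in the fingers.
- bar_right (a point): The same on the right (-y) half of the cross bar.
- thick_mid (a point): Dispenser to use: plain dark grey, thicker round body, 24 mm across. Point on its axis half-way up the body, where to grip, 80 mm above the nozzle tip; z up its axis. 120 mm long: nozzle 45, collar 5 (30 across, rests on the rack), body 60, cap 10. 40 to 85 g. Upright in a hole (19 mm) of the fixed white rack (170 x 60 x 60 mm high) at the robot's left; lift 50 mm to clear it.
- thick_tip (a point): Tip of the nozzle of the thick dispenser (4 mm across), on its axis, 80 mm below thick_mid.
- slim_mid (a point): The other dispenser, same grey and length but its body only 12 mm across, in the other hole of the rack, 100 mm from the thick one. Point on its axis half-way up the body, 80 mm above its tip. Leave it there.
- bottle_a: Glass bottle with screw cap, 66 mm across, 130 mm high, origin at its underside's centre: the tallest of three pieces of glassware in a row between the rack and the spectrometer. Leave it alone.
- bottle_b: Wide jar, 58 mm across, 110 mm high, origin at its underside's centre, in the same row. Leave it alone.
- beaker: Open glass beaker, 66 mm across, 90 mm high, origin at its underside's centre, in the same row. Leave it alone.
- jar: Small amber jar, 52 mm across, 70 mm high, far left. Leave it alone.
- dish: Shallow white dish, 90 mm across, 16 mm high, left of the rack. Leave it alone.
- carton: Cardboard carton, 80 x 110 x 60 mm high, at the far edge. Leave it alone.
Mind the look-alikes: they are no part of the job. Leave any blue look-alike of the part that bears thick_mid alone.

How it is judged:
On the way, in this order (a step that is already met when the one before it is completed fails the run):
1. the presser arm is swung fully up while the thick dispenser still stands in the rack (value of joint presser above 1.2 rad and distance of thick_mid from where it was at the start of the episode below 0.02 m), for 0.2 s.
2. the thick dispenser is lifted clear of the rack (value of joint presser above 1.2 rad and height (world z) of thick_tip above 0.062 m), for 0.2 s.
At the end, for the whole second after the job is handed in: Presser arm up (above 1.2 rad); thick dispenser held by the fingers, still, upright within 0.15 rad, tip within 8 mm of the crystal centre sideways and 3 to 20 mm above it, not touching the spectrometer; slim one moved under 20 mm, other things under 30 mm. Finishes while holding (value of joint presser above 1.2 rad and horizontal distance between thick_tip and crystal below 0.008 m and z of thick_tip in the frame of crystal between 0.003 and 0.02 m and angle between thick_tip's own z axis and vertical below 0.15 rad and linear speed of thick below 0.02 m/s and contact force between thick and the fingers above 1 N and contact force between thick and spectro below 0.1 N and distance of slim_mid from where it was at the start of the episode below 0.02 m and distance of each of bottle_a, bottle_b, beaker, jar, dish, carton from where it was at the start of the episode below 0.03 m); the arm keeps its last pose, push and grip.
It fails at once if the thick dispenser touches the spectrometer (contact force between thick and spectro above 0.5 N).
It fails at once if the slim dispenser is disturbed (distance of slim_mid from where it was at the start of the episode above 0.02 m).
It fails at once if another thing on the bench is disturbed or tipped (distance of any of bottle_a, bottle_b, beaker, jar, dish, carton from where it was at the start of the episode above 0.03 m or angle between any of bottle_a, bottle_b, beaker, jar, dish, carton's own z axis and vertical above 0.35 rad).
It also fails if it takes over 59 s, if anything falls off the work surface, if the arm or the gripper's body presses on something with over 40 N, if the wrist force passes 120 N, or if a joint passes its speed limit or range.

ROBOT

A 6-joint arm with a two-finger parallel gripper is mounted at the origin on the work surface. World frame = base frame: x ahead of the robot, y to its left, z up, the work surface at z = 0. Lengths are in m, angles in rad, forces in N, time in s.
With the tool pointing down it reaches from about 0.35 to 0.85 m from the base axis. Payload 8.1 kg.
Tool frame: the origin (TCP) lies between the finger pads; the fingertips stand 14 mm ahead of it and the grasp point (between the pads) lies 5 mm behind it (bot.finger_overhang is the distance from the TCP to the fingertips, in m); x points along the fingers, y is the direction in which the jaws open and shut, and the axes are right-handed (so a half turn about x gives the same grasp; the last joint's range is limited). The gripper opens to 85 mm and grips with 20 to 120 N. Pads are 22 mm wide; open, the fingers measure 114 mm over their backs; the gripper's body (76 mm by 85 mm) begins 54 mm behind the grasp point. The pads swing forward as they close: fully open they stand 13 mm farther back than shut.
Start: joints at [1.067, 0.13, 1.488, -0, 1.523, -0.085], TCP at [0.244, 0.548, 0.245] pointing down, gripper open.
Joint ranges: [-2.96, 2.96], [-0.89, 2.26], [0.02, 2.5], [-1.34, 4.48], [0, 2.73], [-2.66, 2.66]. Speed limits (rad/s): [2.39, 2.39, 2.79, 3.14, 3.14, 3.14].

INTERFACE

Orientations are given as [roll, pitch, yaw] about the fixed x, y, z axes, in that order (R = Rz(yaw) Ry(pitch) Rx(roll)).
In Python, from bench import bot gives the robot as it stands. The module is installed in compiled form; this text tells all that it offers. Calls block until the motion is done:
- bot.move_to(position, orientation): joint-space move of the TCP to a pose.
- bot.move_l(position, rot=None, speed=0.15, threshold=None): straight line of the TCP; rot=None keeps the orientation; speed is the mean speed in m/s. With threshold (N) it stops when the force on the tool has changed by that much, and returns True; else False.
- bot.set_joints(angles): joint-space move.
- bot.grip(opening, force=None): finger opening in m; force is the grip in N (None keeps the last); returns when the fingers have stopped.
- bot.wait(seconds).
- bot.inverse_kinematics(position, orientation): joint angles nearest the present ones, or None.
- bot.get_obs(): the state.
- bot.camera(name): name is "scene" or "top" or "wrist"; returns (picture, depth): 384x512x3 uint8, red, green, blue; 384x512 float32, m along the optical axis (not along the pixel's ray), 0 where there is no reading.
- bot.camera_params(name): a dict with "fx", "fy", "cx", "cy" (pixels), "dist" ([k1, k2, p1, p2, k3] as OpenCV has them; the pictures are not rectified), "rvec" (rotation vector, rad) and "tvec" (3), from world to camera coordinates, as OpenCV has them; the wrist camera has in their place "T_tool_cam" (4x4, takes a point from camera to tool coordinates, whose origin is the TCP and whose axes are the tool frame's). Camera axes: x right, y down, z forward; pixel columns grow to the right and rows downward; lengths in m; the calibration is good to about 2 mm. A picture is of the moment at which its call begins: read the wrist's pose just before it. camera_params takes no time and is no camera call.
A pose or a line that the arm cannot do raises bot.MotionError and nothing moves.
- bot.sign_off(): hands the job in, once; it reports no verdict.
The state is a dict: "t": time; "qpos": joint angles; "qvel": joint speeds; "tau": joint torques, N m; "tool_pos": TCP position; "ee_rot": TCP orientation; "contact_force": force on the tool from outside, world axes, zero at the start; "ft_torque": the same for the moment, N m; "finger_gap": finger opening in m.
Only numpy, scipy, OpenCV 4.12 (cv2) and the standard library are available. Lean on these libraries where they do the work, as an engineer would, in place of code of your own. Each camera call takes 0.05 s, during which the arm holds its last target.

## Working session

There is one attempt and no reset: what is moved stays moved. The work goes in short steps, each a Python script; the robot and the scene stay as the last script left them, time stands still between calls to the robot, and variables do not carry over. Pictures are saved under pics/ and viewed, and the job is handed in when it is done.

```bash
ls; mkdir -p pics
python3 - <<'E'
from bench import bot
import cv2,numpy as np
o=bot.get_obs();print({k:np.round(v,3) for k,v in o.items()}, bot.finger_overhang)
for n in("scene","top","wrist"):
    p,d=bot.camera(n);np.savez(f"pics/{n}0.npz",p=p,d=d);cv2.imwrite(f"pics/{n}0.png",p[:,:,::-1]);print(n,bot.camera_params(n))
E
```

```text
pics
{'t': np.float64(0.0), 'qpos': array([ 1.067,  0.131,  1.489, -0.   ,  1.523, -0.085]), 'qvel': array([ 0.001,  0.   ,  0.001, -0.001,  0.001,  0.001]), 'tau': array([-2.0000e-03, -5.6941e+01, -5.0054e+01, -0.0000e+00,  1.5000e-02,
        0.0000e+00]), 'tool_pos': array([0.244, 0.548, 0.244]), 'ee_rot': array([-1.653,  1.569, -2.071]), 'contact_force': array([ 0.454, -0.049, -0.234]), 'ft_torque': array([ 0.021, -0.034,  0.019]), 'finger_gap': np.float64(0.085)} 0.014
scene {'fx': 410.2980382863435, 'fy': 410.2980382863435, 'cx': 254.10791272410495, 'cy': 193.5344976974524, 'dist': array([-0.02362664,  0.        ,  0.        ,  0.        ,  0.        ]), 'rvec': array([ 2.24156817,  1.13947279, -0.41372714]), 'tvec': array([-0.39522075, -0.27093715,  1.27332584])}
top {'fx': 359.07451597334153, 'fy': 359.07451597334153, 'cx': 260.9942745610168, 'cy': 192.0763768252651, 'dist': array([-0.06115592,  0.        ,  0.        ,  0.        ,  0.        ]), 'rvec': array([ 2.14743535, -2.20512987,  0.09204943]), 'tvec': array([0.08265511, 0.59512087, 1.07528894])}
wrist {'fx': 306.4525968406784, 'fy': 306.4525968406784, 'cx': 253.40601469229065, 'cy': 191.62422081025304, 'dist': array([-0.00496066,  0.        ,  0.        ,  0.        ,  0.        ]), 'T_tool_cam': array([[ 4.77599488e-04, -2.61851507e-01,  9.65108056e-01,
        -1.28602557e-01],
       [ 9.99999878e-01,  4.98253363e-06, -4.93514423e-04,
        -3.35593635e-04],
       [ 1.24418812e-04,  9.65108174e-01,  2.61851477e-01,
        -6.58442460e-02],
       [ 0.00000000e+00,  0.00000000e+00,  0.00000000e+00,
         1.00000000e+00]])}
```

View pics/scene0.png

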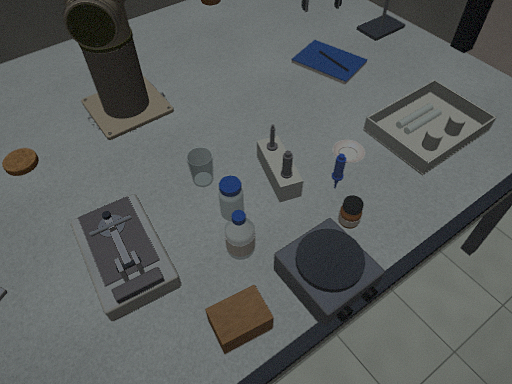

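View pics/top0.png

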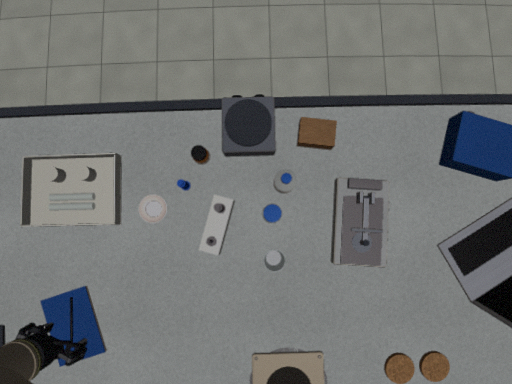

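View pics/wrist0.png

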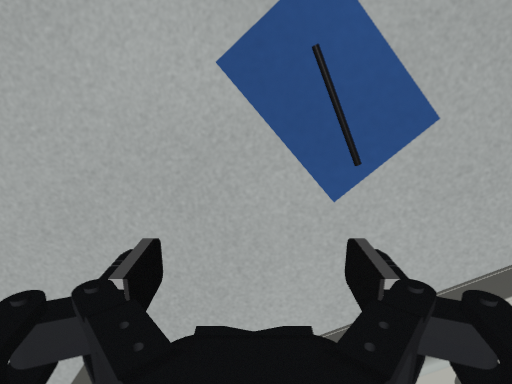

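Scene picture: two grey dispensers stand in the rack, at (287,165), which looks thicker, and (272,137), which looks slim. A blue dispenser stands or lies at (339,168). In the top view they are at (219,208), (211,241) and (183,184). The spectrometer is at top (360,222). Next I'll take close crops to confirm.

Run:
```python
import cv2,numpy as np
s=cv2.imread("pics/scene0.png");t=cv2.imread("pics/top0.png")
z=lambda im,x,y,w,h:cv2.resize(im[y:y+h,x:x+w],(390,290),interpolation=cv2.INTER_CUBIC)
a=np.vstack([np.hstack([z(s,240,115,120,90),z(s,75,195,110,82)]),np.hstack([z(t,165,170,110,82),z(t,320,170,80,60) if 0 else z(t,320,172,134,100)])])
cv2.imwrite("pics/crop1.png",cv2.convertScaleAbs(a,alpha=1.5))
```

```text
(no output)
```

View pics/crop1.png

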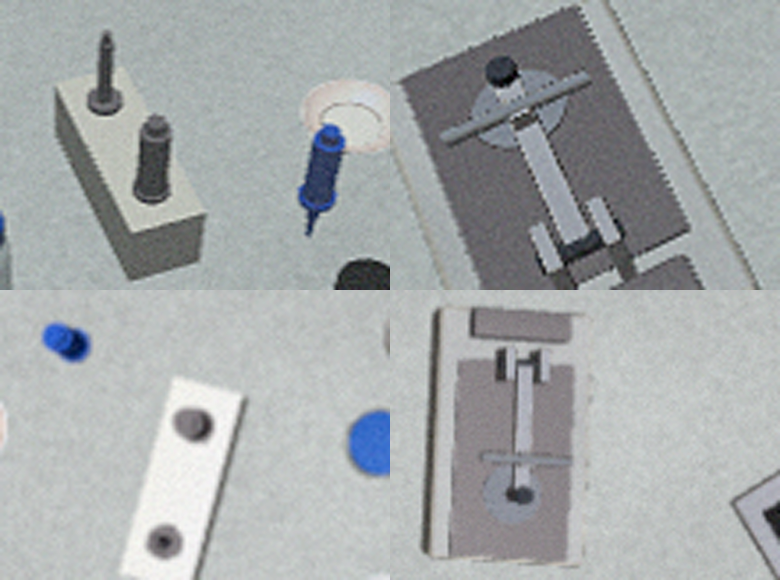

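The crops confirm the choice. The far one from the robot, scene (287,165) / top (219,208), has the wide body, and the near one is slim. The blue one is the look-alike. Next: coarse positions by casting rays.

```bash
cat > h.py <<'E'
import cv2,numpy as np
from scipy.spatial.transform import Rotation as R
from bench import bot
def cam(name,obs=None):
    p=bot.camera_params(name);K=np.array([[p['fx'],0,p['cx']],[0,p['fy'],p['cy']],[0,0,1.]])
    if name=='wrist':
        T=np.eye(4);T[:3,:3]=R.from_euler('xyz',obs['ee_rot']).as_matrix();T[:3,3]=obs['tool_pos']
        T=T@p['T_tool_cam'];return K,p['dist'],T
    T=np.eye(4);T[:3,:3]=cv2.Rodrigues(p['rvec'])[0];T[:3,3]=p['tvec'];return K,p['dist'],np.linalg.inv(T)
def ray(c,uv):
    K,d,T=c;n=cv2.undistortPoints(np.array(uv,float).reshape(-1,1,2),K,d).reshape(-1,2)
    r=np.c_[n,np.ones(len(n))]@T[:3,:3].T;return T[:3,3],r
def plane(c,uv,z):
    o,r=ray(c,uv);return o+r*((z-o[2])/r[:,2])[:,None]
def cloud(c,depth,uv):
    o,r=ray(c,uv);uv=np.array(uv).reshape(-1,2).astype(int);return o+r*depth[uv[:,1],uv[:,0]][:,None]
def tri(c1,u1,c2,u2):
    o1,r1=ray(c1,u1);o2,r2=ray(c2,u2);a,b=r1[0],r2[0]
    s=np.linalg.lstsq(np.c_[a,-b],o2-o1,rcond=None)[0];p,q=o1+a*s[0],o2+b*s[1];return (p+q)/2,np.linalg.norm(p-q)
def down(yaw): # tool x down, jaw axis y at world angle yaw
    y=np.array([np.cos(yaw),np.sin(yaw),0]);x=np.array([0,0,-1.]);M=np.c_[x,y,np.cross(x,y)];return R.from_matrix(M).as_euler('xyz')
def snap(name,tag):
    o=bot.get_obs();p,d=bot.camera(name);np.savez(f"pics/{tag}.npz",p=p,d=d,tp=o['tool_pos'],er=o['ee_rot']);cv2.imwrite(f"pics/{tag}.png",p[:,:,::-1]);return o,p,d
E
python3 - <<'E'
from h import *
ct=cam('top');cs=cam('scene');np.set_printoptions(precision=4,suppress=True)
D=np.load("pics/top0.npz")['d'];S=np.load("pics/scene0.npz")['d']
def P(n,uv,z): print(n,plane(ct,[uv],z)[0],'depth',cloud(ct,D,[uv])[0])
P('thick cap',(219,208),.135);P('slim cap',(211,241),.135)
P('A',(286,178),.13);P('B',(272,213),.11);P('bk',(274,258),.09)
P('blue',(181,183),.1)
P('disc',(363,241),.063)
for n,uv in dict(barL=(348,229),barR=(381,230),foot=(363,242),postL=(359.5,196),postR=(372,196),c1=(333,265),c2=(383,266),c3=(386,181),c4=(337,178)).items(): P(n,uv,.06 if n[0]=='c' else .103)
print(tri(ct,[(219,208)],cs,[(288,154)]), cloud(cs,S,[(288,154)]))
print('bar tri', tri(ct,[(348,228)],cs,[(90.5,234)]),tri(ct,[(382,230)],cs,[(131,216)]))
print('cap slim',tri(ct,[(211,240)],cs,[(272,127)]))
E
```

```text
thick cap [0.5467 0.1836 0.135 ] depth [0.5466 0.1832 0.1378]
slim cap [0.457  0.2071 0.135 ] depth [0.4559 0.2104 0.1119]
A [ 0.6256 -0.0039  0.13  ] depth [ 0.6257 -0.0039  0.1289]
B [0.5298 0.0374 0.11  ] depth [0.5298 0.0375 0.1134]
bk [0.4022 0.0348 0.09  ] depth [0.3942 0.0323 0.0078]
blue [0.623  0.2961 0.1   ] depth [0.6203 0.2909 0.1231]
disc [ 0.4414 -0.2295  0.063 ] depth [ 0.4438 -0.2176  0.1055]
barL [ 0.4788 -0.177   0.103 ] depth [ 0.4778 -0.1879  0.0574]
barR [ 0.4731 -0.2715  0.103 ] depth [ 0.4734 -0.2683  0.1125]
foot [ 0.4409 -0.2182  0.103 ] depth [ 0.4413 -0.216   0.1108]
postL [ 0.5717 -0.2144  0.103 ] depth [ 0.5721 -0.2162  0.0964]
postR [ 0.5707 -0.2505  0.103 ] depth [ 0.5708 -0.2511  0.101 ]
c1 [ 0.374  -0.1386  0.06  ] depth [ 0.3671 -0.1496  0.0029]
c2 [ 0.3662 -0.2865  0.06  ] depth [ 0.3655 -0.2882  0.0549]
c3 [ 0.6175 -0.3088  0.06  ] depth [ 0.6177 -0.3093  0.0585]
c4 [ 0.6303 -0.1613  0.06  ] depth [ 0.6312 -0.1629  0.0522]
(array([0.5488, 0.1869, 0.1276]), np.float64(0.005926522319070142)) [[0.5562 0.1841 0.1359]]
bar tri (array([ 0.4686, -0.2289,  0.0786]), np.float64(0.09264454829046434)) (array([ 0.4933, -0.2199,  0.159 ]), np.float64(0.07708426715132963))
cap slim (array([0.4607, 0.2084, 0.1364]), np.float64(0.0036260163261287092))
```

Run:
```python
from h import *
np.set_printoptions(precision=3,suppress=True)
o=bot.get_obs();print(R.from_euler('xyz',o['ee_rot']).as_matrix())
for y in(0,np.pi/2,np.pi,-np.pi/2): 
  for p in ([.45,-.22,.35],[.475,-.2,.12],[.55,.186,.25]): print(y,p,bot.inverse_kinematics(p,down(y)))
print(bot.camera_params('wrist')['T_tool_cam'].shape)
# scene sees? go
bot.move_to([.42,0.1,.42],down(np.pi/2)); 
bot.move_to([.43,-.22,.36],down(np.pi/2)); bot.wait(.2)
snap('wrist','w1');print(bot.get_obs()['t'])
```

```text
[[-0.001  0.407  0.914]
 [-0.001  0.914 -0.407]
 [-1.    -0.001 -0.   ]]
0 [0.45, -0.22, 0.35] [-0.557 -0.158  1.586  0.     1.714 -0.557]
0 [0.475, -0.2, 0.12] [-0.498 -0.001  1.86   0.     1.283 -0.498]
0 [0.55, 0.186, 0.25] [ 0.238  0.076  1.538 -0.     1.528  0.238]
1.5707963267948966 [0.45, -0.22, 0.35] [-0.557 -0.158  1.586  0.     1.714 -2.128]
1.5707963267948966 [0.475, -0.2, 0.12] [-0.498 -0.001  1.86   0.     1.283 -2.069]
1.5707963267948966 [0.55, 0.186, 0.25] [ 0.238  0.076  1.538 -0.     1.528 -1.333]
3.141592653589793 [0.45, -0.22, 0.35] [-0.557 -0.158  1.586  0.     1.714  2.584]
3.141592653589793 [0.475, -0.2, 0.12] [-0.498 -0.001  1.86   0.     1.283  2.644]
3.141592653589793 [0.55, 0.186, 0.25] None
-1.5707963267948966 [0.45, -0.22, 0.35] [-0.557 -0.158  1.586  0.     1.714  1.014]
-1.5707963267948966 [0.475, -0.2, 0.12] [-0.498 -0.001  1.86   0.     1.283  1.073]
-1.5707963267948966 [0.55, 0.186, 0.25] [ 0.238  0.076  1.538 -0.     1.528  1.809]
(4, 4)
3.4917<sys>:0: UserWarning: Gimbal lock detected. Setting third angle to zero since it is not possible to uniquely determine all angles.
```

View pics/w1.png

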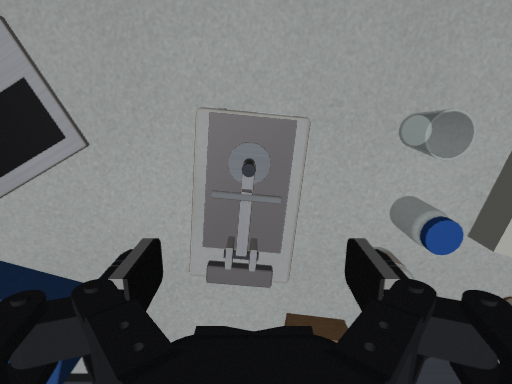

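Run:
```python
import cv2
a=cv2.imread("pics/w1.png")[100:295,180:320]
cv2.imwrite("pics/w1c.png",cv2.resize(cv2.convertScaleAbs(a,alpha=1.3),None,fx=3,fy=3,interpolation=cv2.INTER_CUBIC))
```

```text
(no output)
```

View pics/w1c.png

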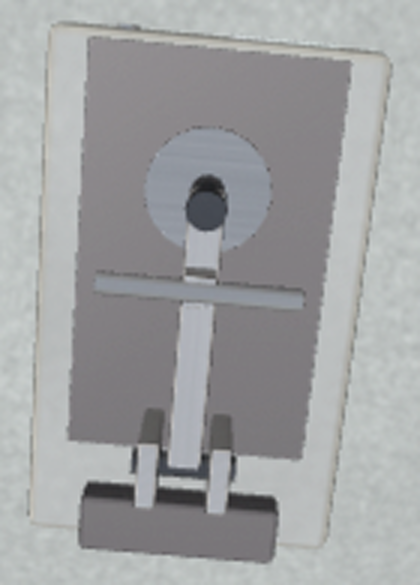

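Run:
```python
from h import *
np.set_printoptions(precision=4,suppress=True)
f=np.load("pics/w1.npz");o=dict(tool_pos=f['tp'],ee_rot=f['er']);c=cam('wrist',o);D=f['d'];p=f['p']
px=lambda l:np.array(l,float)/3+[180,100]
cor=plane(c,px([(50,25),(390,55),(327,548),(30,523)]),.06);print('corners',cor)
cr=plane(c,px([(209,189.5)]),.063);print('crystal',cr)
# disc mask edges
hsv=cv2.cvtColor(p,cv2.COLOR_RGB2HSV)
d=plane(c,px([(146,189),(272,189),(209,127)]),.063);print(d)
e=(cor[2]+cor[3]-cor[0]-cor[1]);print('yaw',np.arctan2(e[1],e[0]),'w',np.linalg.norm(cor[1]-cor[0]),'l',np.linalg.norm(e)/2)
pl=px([(95,284),(305,299),(130,287),(270,297),(195,330),(185,440),(147,480),(219,485),(206,210)]);print(cloud(c,D,pl))
print(bot.get_obs()['ee_rot'],bot.get_obs()['tool_pos'])
```

```text
corners [[ 0.3645 -0.2965  0.06  ]
 [ 0.3774 -0.1427  0.06  ]
 [ 0.6299 -0.1632  0.06  ]
 [ 0.6155 -0.3187  0.06  ]]
crystal [[ 0.4388 -0.225   0.063 ]]
[[ 0.4386 -0.2545  0.063 ]
 [ 0.4385 -0.1954  0.063 ]
 [ 0.4097 -0.2249  0.063 ]]
yaw -0.08455925112792331 w 0.1543693340995606 l 0.2526596940835778
[[ 0.4711 -0.273   0.1117]
 [ 0.4931 -0.1783  0.0603]
 [ 0.4725 -0.2582  0.1114]
 [ 0.4767 -0.1983  0.1121]
 [ 0.4978 -0.231   0.0936]
 [ 0.553  -0.2361  0.0917]
 [ 0.5688 -0.2535  0.1014]
 [ 0.5717 -0.22    0.1006]
 [ 0.4397 -0.2257  0.1078]]
[-0.3902  1.5701 -0.3885] [ 0.4304 -0.2191  0.3604]
```

Wrist picture w1 shows the spectrometer with its disc at (249.6,163). The bar runs from (212,195) to (282,200) and the post is at about (241,258). Crystal ≈ (0.439,-0.225), yaw ≈ -0.085, and the presser is at about 0.04 rad. All of this agrees with the stated dimensions. I'll pinch the left half of the bar.

```bash
cat >> h.py <<'E'
CR=np.array([.4388,-.225,.063]);YAW=-.085
EX=np.array([np.cos(YAW),np.sin(YAW),0]);EY=np.array([-np.sin(YAW),np.cos(YAW),0]);EZ=np.array([0,0,1.])
HG=CR+.13*EX+.022*EZ
def bar(a,off=.028):
    f=a+np.arctan2(18,95);r=np.hypot(.095,.018);return HG-r*np.cos(f)*EX+r*np.sin(f)*EZ+off*EY
E
python3 - 2>/dev/null <<'E'
from h import *
np.set_printoptions(precision=4,suppress=True)
b=bar(.04);print(b)
bot.grip(.05,30)
bot.move_to(b+[0,0,.1],down(YAW))
print(bot.move_l(b+[0,0,.002],speed=.1,threshold=8));bot.wait(.1)
o=bot.get_obs();print(o['tool_pos'],o['contact_force'],o['t'])
snap('wrist','w2');snap('scene','s2')
E
```

```text
[ 0.4768 -0.2001  0.1068]
False
[ 0.4775 -0.2005  0.1097] [0.0122 0.9254 0.4619] 6.7
```

View pics/w2.png

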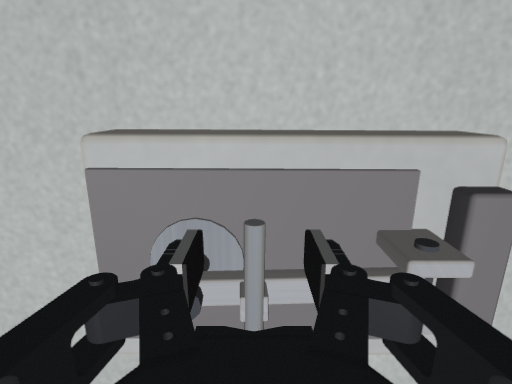

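View pics/s2.png

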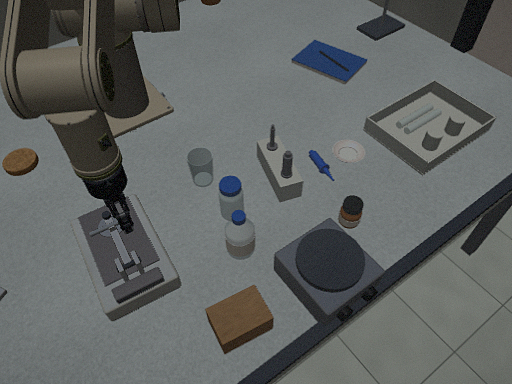

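The bar's left half, at (255,260), is centred between the pads. The blue look-alike was standing unsupported and has tipped over by itself; I haven't been near it. Now close the fingers and swing the arm.

```bash
python3 - 2>/dev/null <<'E'
from h import *
np.set_printoptions(precision=4,suppress=True)
bot.grip(.004,30)
o=bot.get_obs();print(o['finger_gap'],o['tool_pos'],o['contact_force'])
p0=o['tool_pos'];d=p0-bar(.04);d[2]=min(d[2],.002)
for a in np.linspace(.04,1.42,11)[1:]:
    bot.move_l(bar(a)+d*(1 if a<.5 else .5),speed=.09)
    o=bot.get_obs();print(round(a,2),o['contact_force'],round(float(o['finger_gap']),4),round(o['t'],1))
    if np.linalg.norm(o['contact_force'])>35: print('STOP');break
snap('scene','s3')
E
```

```text
0.00864927007345145 [ 0.4776 -0.2002  0.109 ] [ 6.2533 -0.2062 -3.3822]
0.18 [ 0.588   0.2361 -1.1923] 0.0089 7.5
0.32 [-3.7132  0.3182  1.3258] 0.0088 7.8
0.45 [-8.1718  1.0293  5.1464] 0.0087 8.1
0.59 [-13.8573   2.3197  11.6864] 0.0088 8.4
0.73 [-15.2621   3.6325  18.029 ] 0.0087 8.7
0.87 [-10.791    3.2841  18.1341] 0.0085 9.0
1.01 [-5.6535  1.396  14.1068] 0.0086 9.3
1.14 [-2.8711  0.3069  9.4471] 0.0087 9.6
1.28 [-0.7974 -1.436   7.9613] 0.0085 9.9
1.42 [ 0.5967 -0.9232  6.01  ] 0.0086 10.2
```

View pics/s3.png

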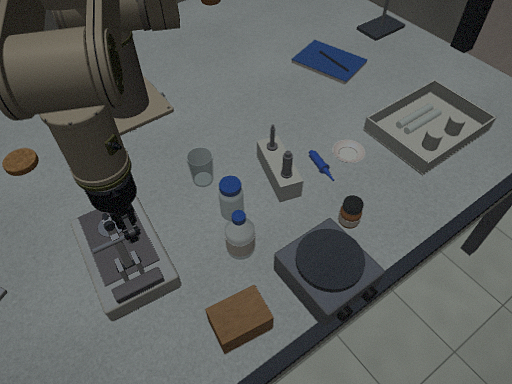

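```bash
python3 - 2>/dev/null <<'E'
from h import *
np.set_printoptions(precision=4,suppress=True)
print(bot.get_obs()['tool_pos'],bar(1.42))
snap('wrist','w4');snap('scene','s4')
a=cv2.imread("pics/s4.png")[160:320,60:200];b=cv2.imread('pics/w4.png')
cv2.imwrite("pics/s4c.png",np.hstack([cv2.resize(cv2.convertScaleAbs(a,alpha=1.4),(336,384),interpolation=cv2.INTER_CUBIC),cv2.resize(b,(460,384))]))
E
```

```text
[ 0.5757 -0.209   0.1837] [ 0.5742 -0.2084  0.1816]
```

View pics/s4c.png

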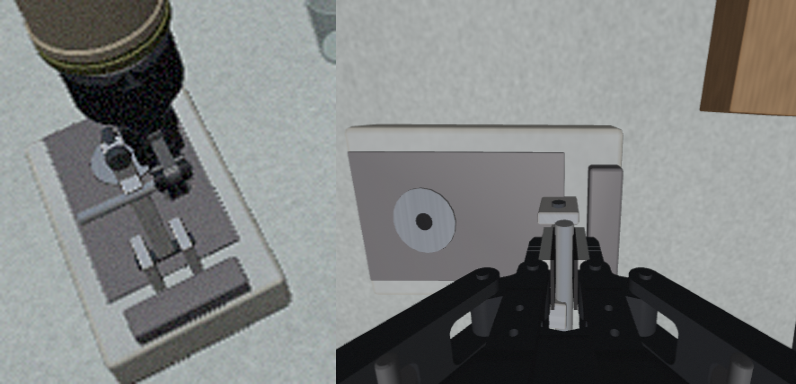

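The wrist view shows the arm upright and the crystal clear, at about (424,221) in the right-hand panel. By the arc it stands at about 1.42 rad. Now let go, refine the crystal position, and look at the rack.

```bash
python3 - 2>/dev/null <<'E'
from h import *
np.set_printoptions(precision=4,suppress=True)
bot.grip(.045)
p=bot.get_obs()['tool_pos'];bot.move_l(p+[0,0,.12],speed=.2)
bot.wait(.1);snap('wrist','w5')
bot.move_to([.50,.19,.33],down(np.pi/2-.24));bot.wait(.2)
snap('wrist','w6');snap('scene','s6');snap('top','t6');print(bot.get_obs()['t'])
a=cv2.imread("pics/s6.png")[170:320,60:200]
cv2.imwrite("pics/c6.png",np.hstack([cv2.imread('pics/w5.png')[:,::1],cv2.resize(cv2.convertScaleAbs(a,alpha=1.4),(280,384),interpolation=cv2.INTER_CUBIC)]))
E
```

```text
13.5667
```

View pics/c6.png

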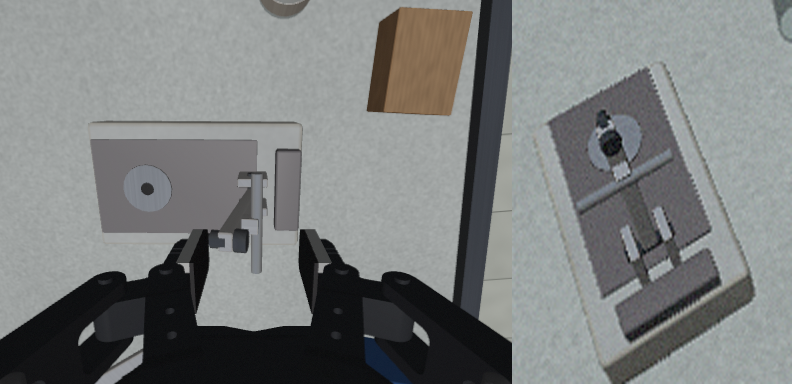

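View pics/w6.png

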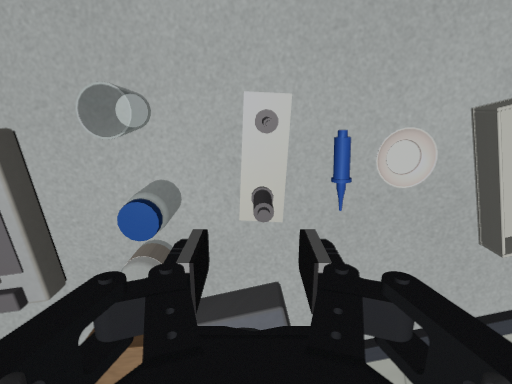

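w5 and the scene crop show the arm standing up and staying there, with the crystal at (147,188). w6 shows the thick cap at (263,213) and the slim one at (266,121).

```bash
python3 - 2>/dev/null <<'E'
from h import *
np.set_printoptions(precision=4,suppress=True)
def ld(t):
    f=np.load(f"pics/{t}.npz");return cam('wrist',dict(tool_pos=f['tp'],ee_rot=f['er'])),f['p'],f['d']
for t,box in(('w4',(370,180,420,260)),('w5',(125,165,175,215))):
    c,p,d=ld(t);g=p.max(2);x0,y0,x1,y1=box
    if t=='w4': x0,x1=240,310; y0,y1=185,260
    m=(g[y0:y1,x0:x1]<70).astype(np.uint8);n,l,s,ce=cv2.connectedComponentsWithStats(m)
    for i in range(1,n):
        if s[i,4]>30: print(t,'dark',ce[i]+[x0,y0],s[i],plane(c,[ce[i]+[x0,y0]],.063))
cs=cam('scene');f=np.load('pics/s6.npz');sx,sy=140/280,150/384
for q in((578,208),(672,155),(612,140)):
    u=((q[0]-512)*sx+60,q[1]*sy+170);print('bar scene',u,cloud(cs,f['d'],[u]))
print('expected bar',bar(1.42,0))
c,p,d=ld('w6')
for u in((263,213),(263,195),(266,121),(262,190)): print(u,cloud(c,d,[u]),plane(c,[u],.135))
cv2.imwrite('pics/w6c.png',cv2.resize(p[80:235,215:310,::-1],None,fx=4,fy=4,interpolation=cv2.INTER_CUBIC)[:600])
E
```

```text
w4 dark [284.9404 240.6835] [ 37   0  21  75 436] [[ 0.5993 -0.2579  0.063 ]]
w4 dark [247.6809 202.4894] [ 0 14 16  8 94] [[ 0.5697 -0.2199  0.063 ]]
w4 dark [253.4615 223.0513] [ 4 36 19  5 78] [[ 0.573 -0.239  0.063]]
w4 dark [241.8968 243.8   ] [  0  42   5  33 155] [[ 0.5612 -0.2576  0.063 ]]
w4 dark [265.4268 246.4076] [ 23  42   8  33 157] [[ 0.5817 -0.2619  0.063 ]]
w5 dark [146.931  188.5603] [ 16  18  13  12 116] [[ 0.4388 -0.2256  0.063 ]]
bar scene (93.0, 251.25) [[ 0.5719 -0.2815  0.1843]]
bar scene (140.0, 230.546875) [[ 0.4894 -0.1792  0.0597]]
bar scene (110.0, 224.6875) [[ 0.5665 -0.2347  0.222 ]]
expected bar [ 0.5718 -0.2363  0.1816]
(263, 213) [[0.5477 0.1878 0.1356]] [[0.5479 0.1878 0.135 ]]
(263, 195) [[0.5391 0.1911 0.0944]] [[0.5276 0.1926 0.135 ]]
(266, 121) [[0.4518 0.2142 0.1258]] [[0.4514 0.214  0.135 ]]
(262, 190) [[0.5387 0.1906 0.0712]] [[0.5219 0.1929 0.135 ]]
```

View pics/w6c.png

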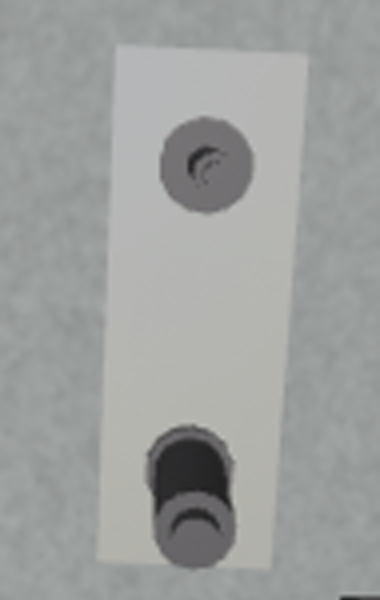

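```bash
python3 - 2>/dev/null <<'E'
from h import *
np.set_printoptions(precision=4,suppress=True)
f=np.load("pics/w6.npz");c=cam('wrist',dict(tool_pos=f['tp'],ee_rot=f['er']))
q=lambda x,y:(x/4+215,y/4+80)
print('bodytop .125',plane(c,[q(195,530)],.125),'cap',plane(c,[q(195,538)],.135),'collar',plane(c,[q(190,468)],.065),'slimcollar',plane(c,[q(207,165)],.065))
r=plane(c,[q(116,45),q(308,57),q(271,570),q(97,560)],.06);print(r,r[:2].mean(0),r[2:].mean(0))
e=r[2:].mean(0)-r[:2].mean(0);print(np.arctan2(e[1],e[0]),np.linalg.norm(e))
E
```

```text
bodytop .125 [[0.551  0.1882 0.125 ]] cap [[0.5498 0.1882 0.135 ]] collar [[0.5499 0.1887 0.065 ]] slimcollar [[0.4551 0.2169 0.065 ]]
[[0.4134 0.198  0.06  ]
 [0.4311 0.2549 0.06  ]
 [0.5939 0.2072 0.06  ]
 [0.5759 0.1497 0.06  ]] [0.4222 0.2264 0.06  ] [0.5849 0.1785 0.06  ]
-0.28681144025757405 0.16958358797413542
```

```bash
python3 - 2>/dev/null <<'E'
from h import *
np.set_printoptions(precision=4,suppress=True)
ry=down(np.pi/2-.287);T=np.array([.550,.1884,0])
bot.grip(.055)
bot.move_to(T+[0,0,.2],ry)
print(bot.move_l(T+[0,0,.091],speed=.1,threshold=6))
bot.wait(.1);o=bot.get_obs();print(o['tool_pos'],o['contact_force'],o['t'])
snap('wrist','w7')
E
```

```text
False
[0.5507 0.1886 0.092 ] [ 0.6397 -0.1293 -0.7866] 15.7917
```

View pics/w7.png

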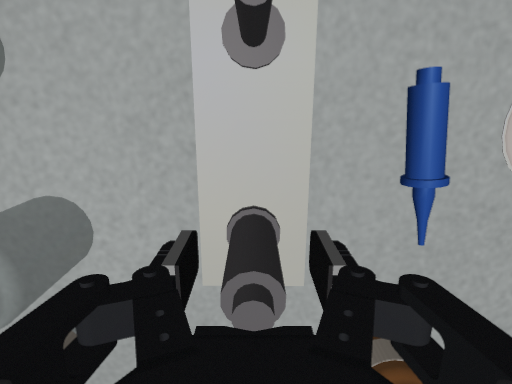

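The thick body, at (253,265), lies midway between the pads at (190) and (315). Grip and lift.

```bash
python3 - 2>/dev/null <<'E'
from h import *
np.set_printoptions(precision=4,suppress=True)
bot.grip(.018,40)
o=bot.get_obs();print(o['finger_gap'],o['tool_pos'],o['contact_force'])
p=o['tool_pos']
bot.move_l(p+[0,0,.06],speed=.08)
bot.move_l(p+[0,0,.21],speed=.2)
bot.wait(.3);o=bot.get_obs();print(o['finger_gap'],o['tool_pos'],o['contact_force'],o['t'])
snap('wrist','w8');snap('scene','s8')
E
```

```text
0.023080428057448317 [0.5503 0.1885 0.0914] [0.1771 0.3816 2.5221]
0.023163846039971216 [0.5499 0.1884 0.3002] [-0.8837 -0.0264  0.6744] 18.3333
```

View pics/w8.png

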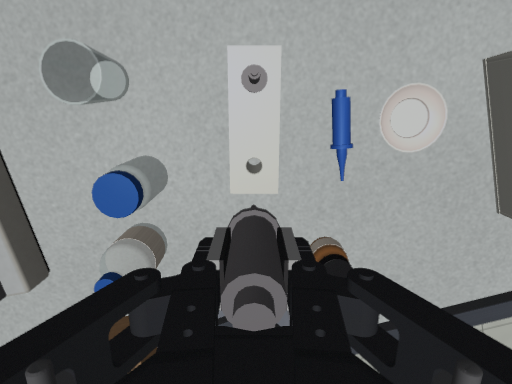

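View pics/s8.png

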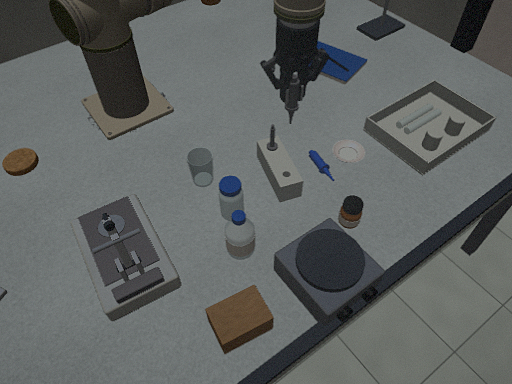

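The dispenser is held upright, with its nozzle tip at scene (291,122), and the slim one is still in the rack at (272,137). Now carry it across with the tip at about 0.22 m, then stop 30 mm above the crystal to check.

```bash
python3 - 2>/dev/null <<'E'
from h import *
np.set_printoptions(precision=4,suppress=True)
ry=down(np.pi/2-.085)
bot.move_l([.48,-.02,.31],speed=.2)
bot.move_l([.4388,-.2253,.30],ry,speed=.2)
bot.move_l([.4388,-.2253,.172],speed=.12)
bot.wait(.4);o=bot.get_obs();print(o['finger_gap'],o['tool_pos'],o['contact_force'],o['t'],R.from_euler('xyz',o['ee_rot']).as_matrix()[:,0])
snap('wrist','w9');snap('scene','s9');snap('top','t9')
a=cv2.imread("pics/s9.png")[150:320,60:200]
cv2.imwrite("pics/c9.png",np.hstack([cv2.imread('pics/w9.png')[:,100:420],cv2.resize(cv2.convertScaleAbs(a,alpha=1.6),(316,384),interpolation=cv2.INTER_CUBIC)]))
E
```

```text
0.02300232403048842 [ 0.4389 -0.2254  0.1722] [ 0.779   0.5638 -0.3924] 22.5 [ 0.0003 -0.0002 -1.    ]
```

View pics/c9.png

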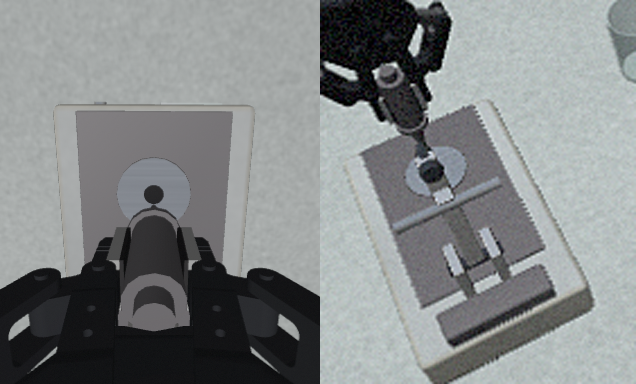

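The arm is up and the nozzle is just in front of the crystal in the wrist view. The presser hides the tip in the scene view. I'll zoom to measure the tip relative to the TCP, using w8/s8 where it is visible, and w9.

Run:
```python
import cv2,numpy as np
z=lambda f,x,y,w,h:cv2.resize(cv2.convertScaleAbs(cv2.imread(f)[y:y+h,x:x+w],alpha=1.5),(w*6,h*6),interpolation=cv2.INTER_CUBIC)
cv2.imwrite("pics/z9.png",np.hstack([z("pics/w9.png",220,150,66,90),z("pics/s8.png",270,65,40,90)]))
```

```text
(no output)
```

View pics/z9.png

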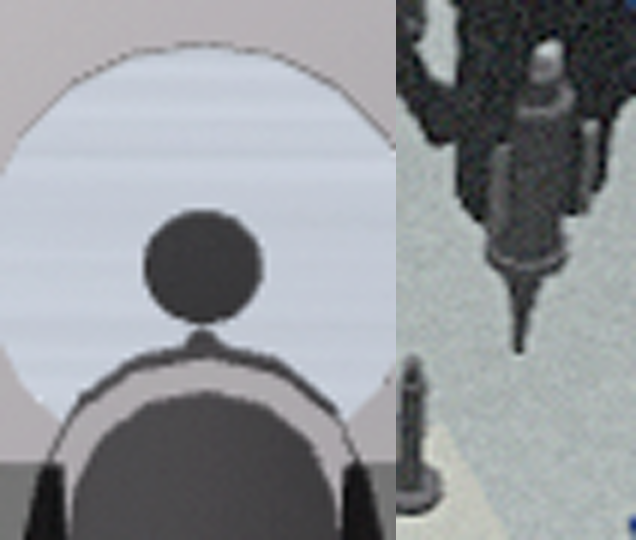

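```bash
python3 - 2>/dev/null <<'E'
from h import *
np.set_printoptions(precision=4,suppress=True)
f=np.load("pics/w9.npz");c9=cam('wrist',dict(tool_pos=f['tp'],ee_rot=f['er']))
print('crystal w9',plane(c9,[(253.9,194.5)],.063),'tcp',f['tp'])
zt=f['tp'][2]-.0764
print('tip near edge w9 at predicted z',zt,plane(c9,[(253.8,205)],zt))
# disc/collar centre: body top etc
g=np.load("pics/w8.npz");cs=cam('scene')
Rm=R.from_euler('xyz',g['er']).as_matrix();
# express w9 tip ray in tool frame then in w8 pose, intersect with scene ray
o,r=ray(c9,[(253.8,205)]);R9=R.from_euler('xyz',f['er']).as_matrix()
ot=R9.T@(o-f['tp']);rt=R9.T@r[0];O=g['tp']+Rm@ot;D=Rm@rt
o2,r2=ray(cs,[(290.5,123.0)])
s=np.linalg.lstsq(np.c_[D,-r2[0]],o2-O,rcond=None)[0];P=O+D*s[0];Q=o2+r2[0]*s[1]
print('tip tool frame',Rm.T@((P+Q)/2-g['tp']),np.linalg.norm(P-Q))
K,d,T=cs;Ti=np.linalg.inv(T)
for dx in(.0764,):
  w=g['tp']+Rm@np.array([dx,0,0]);print('pred scene px',cv2.projectPoints(w[None],cv2.Rodrigues(Ti[:3,:3])[0],Ti[:3,3],K,d)[0].ravel())
E
```

```text
crystal w9 [[ 0.4398 -0.2256  0.063 ]] tcp [ 0.4389 -0.2254  0.1722]
tip near edge w9 at predicted z 0.09581201863883809 [[ 0.4382 -0.2256  0.0958]]
tip tool frame [ 0.077   0.0007 -0.0001] 0.0019944610207521052
pred scene px [289.787  122.9496]
```

The tip is 77 mm below the TCP and within about 1 mm of its axis, at (0.440,-0.2256). The crystal measures (0.439–0.440,-0.2255). Now lower to about 11 mm above it.

```bash
python3 - 2>/dev/null <<'E'
from h import *
np.set_printoptions(precision=4,suppress=True)
print(bot.move_l([.4385,-.2253,.1515],speed=.04,threshold=5))
bot.wait(.5);o=bot.get_obs();print(o['finger_gap'],o['tool_pos'],o['contact_force'],np.abs(o['qvel']).max(),o['t'])
snap('wrist','w10');snap('scene','s10')
z=lambda f,x,y,w,h:cv2.resize(cv2.convertScaleAbs(cv2.imread(f)[y:y+h,x:x+w],alpha=1.5),(w*6,h*6),interpolation=cv2.INTER_CUBIC)
cv2.imwrite("pics/z10.png",z("pics/w10.png",210,140,90,95))
cv2.imwrite("pics/s10c.png",cv2.resize(cv2.imread("pics/s10.png")[80:330],None,fx=1.5,fy=1.5))
E
```

```text
False
0.022889585489022493 [ 0.4385 -0.2253  0.1516] [-0.0723  0.173  -0.5448] 0.002689687581708457 23.8167
```

View pics/z10.png

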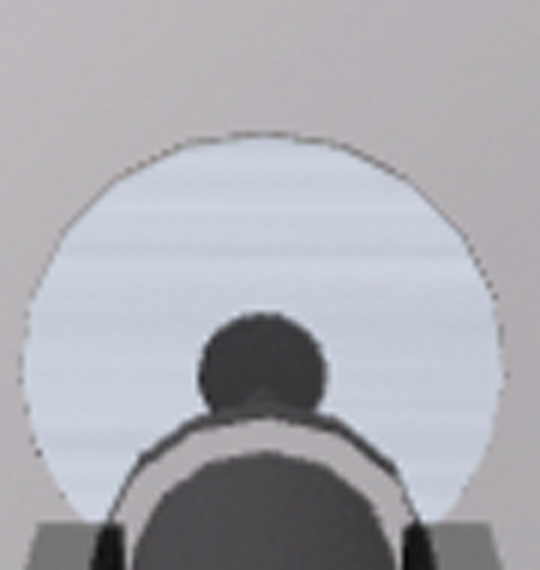

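View pics/s10c.png

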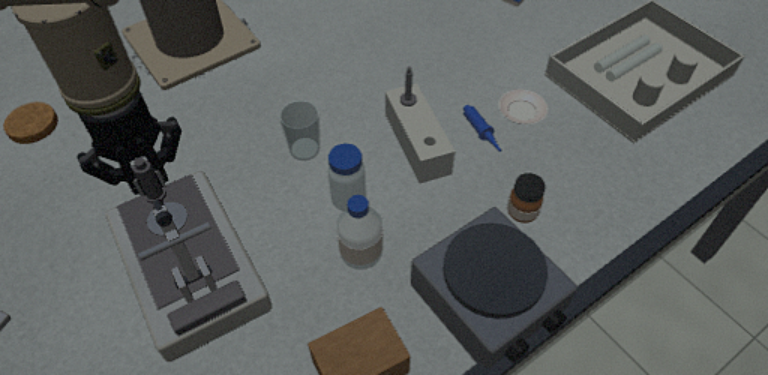

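The tip shows inside the crystal's outline, at about (254,205), centred sideways. The glassware, the slim dispenser and the rack are as they were, and the contact force is about 0. One last numeric check, then hand in.

```bash
python3 - 2>/dev/null <<'E'
from h import *
np.set_printoptions(precision=4,suppress=True)
f=np.load("pics/w10.npz");c=cam('wrist',dict(tool_pos=f['tp'],ee_rot=f['er']))
cr=plane(c,[(253.8,202.3)],.063)[0];tip=plane(c,[(253.8,205)],f['tp'][2]-.077)[0]+[.002,0,0]
print(cr,tip,tip-cr)
if np.hypot(*(tip-cr)[:2])<.004:
    bot.sign_off();print('signed',bot.get_obs()['t'])
E
```

```text
[ 0.4396 -0.2257  0.063 ] [ 0.44   -0.2255  0.0746] [0.0004 0.0001 0.0116]
the job is handed in; nothing more can be done
the job is handed in; nothing more can be done
```

The job is handed in: the presser arm is up, and the gripper is holding the thick dispenser upright over the crystal. sign_off reports no verdict, so the result below rests on my own checks.

- **Presser:** I pinched the left half of its cross bar and swung the arm to about 1.42 rad. After release, the bar and arm-tip heights in the scene camera matched that angle, and it still looked up in the last scene picture.
- **Dispenser:** I lifted the thick one out of the rack and carried it over the glassware with its tip about 0.22 m above the bench. The last check put the tip 0.4 mm from the crystal centre sideways and 11.6 mm above it. The calibration is only good to about 2 mm. The tool was within 0.001 rad of vertical when checked 20 mm higher, and contact force was about 0.6 N, which is noise level.
- **Timing:** about 24 s of the 59 s were used.
- **Other things on the bench:** the slim dispenser, glassware, jar, dish and carton look unmoved in the last scene picture.

Two checks were weaker or odd:
- **Hidden tip:** the raised presser hid the tip from the scene camera at the hover point. Its height therefore comes from the earlier two-view measurement and the grip depth, which agreed to about 1 mm.
- **Blue look-alike:** it tipped over by itself early on; the robot never went near it.

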